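# Open the glazed counter cupboard and take the crock's temperature

## Task

Swing the door of the little glazed cupboard wide open (about a right angle) and leave it open. Then pick up the stick infrared thermometer and, through the open doorway, point its lens at the middle of the crock's body from less than 20 cm away, holding it steady for two seconds. Finally lay the thermometer flat on the counter outside the cupboard, set down rather than dropped, without disturbing the crock, the jars, the funnel or the silicone lid.

Things in the scene. Friction and masses are not known exactly. Their poses are not given: they have to be found in the camera images.
- cupboard: Small wooden counter cupboard with clear roof and clear back, fixed to the counter: 200 deep (x) x 280 wide (y) x 240 high. Origin at the centre of its underside, on the counter; its front (doorway) faces its own -x, at x = -100. Inner floor 32 above the counter; inner width 256. It stands on 20 high feet.
- cupboard_door (a joint): Angle of the cupboard door, rad: 0 shut, grows as it opens, up to 1.9. Wooden frame with a clear pane, 276 wide, 16 thick, from 34 to 238 above the counter. The hinge is upright, at the cupboard's front corner on its own +y side (left seen from the robot), and the free edge swings out towards the robot. Light friction; the door stays where it is left.
- door_handle (a point): Middle of the door's horizontal steel bar handle (90 long, about 10 thick): 210 above the counter, 205 from the hinge line measured along the door, 35 out from the door's outer face (51 from the hinge plane). Axes turn with the door: y along the bar towards the hinge, -x outward from the door, z up.
- door_hinge (a point): Point on the door's upright hinge axis, 210 above the counter. Axes turn with the door as for the handle.
- crock: White ceramic crock with a lid, knob and wire clip, standing in the cupboard on the left or the right: 90 diameter, 130 high in all. Origin at the centre of its underside, z up.
- crock_middle (a point): Point to aim at: on the crock's axis, 52 above its underside, at the middle of its body (45 inside the surface).
- thermometer: Grey stick infrared thermometer lying flat on the counter: bar 26 wide (y), 26 high (z), from x = -80 to x = +83, lens in the black nose at the +x end, small black display on top near the -x end. Origin at the underside below the point 80 from the tail; z up. About 90 g; its weight is centred near x = -5.
- lens (a point): Centre of the thermometer's lens, 83 ahead of the thermometer's origin and 13 above its underside; it looks along its own +x (the axes of the thermometer).
- inner_jar: Clear glass jar with a steel cap, beside the crock in the cupboard: 72 diameter, 145 high. Leave alone. Origin at the centre of its underside.
- counter_jar: Clear glass jar with a white cap on the counter at the robot's left: 84 diameter, 130 high. Leave alone. Origin at the centre of its underside.
- funnel: White plastic funnel standing mouth down on the counter at the right: 100 diameter, 105 high. Leave alone. Origin at the centre of its underside.
- silicone_lid: Round green silicone lid with a small grip on the counter at the left: 96 diameter, 22 high. Leave alone. Origin at the centre of its underside.
Not all that is in view belongs to the job. Of the things that look like the thermometer, the middle-sized one is meant.

How it is judged:
On the way, in this order (a step that is already met when the one before it is completed fails the run):
1. the door is swung open by more than 1.2 rad (value of joint cupboard_door above 1.2 rad), for 0.2 s.
2. thermometer held in the doorway or before it, lens 50-270 mm from the crock's middle, its line of sight within 30 mm sideways and 35 mm vertically of it, under 30 mm/s, for 1.5 s (value of joint cupboard_door above 1.2 rad and x of crock_middle in the frame of lens between 0.05 and 0.27 m and y of crock_middle in the frame of lens between -0.03 and 0.03 m and z of crock_middle in the frame of lens between -0.035 and 0.035 m and y of lens in the frame of cupboard between -0.14 and 0.14 m and x of lens in the frame of cupboard below 0.05 m and height (world z) of lens below 0.235 m and linear speed of thermometer below 0.03 m/s and contact force between the fingers and thermometer above 0.5 N), for 1.5 s.
3. the thermometer is lowered flat to within 12 mm of the counter, outside the cupboard, while still held (height (world z) of thermometer below 0.012 m and angle between thermometer's own z axis and vertical below 0.25 rad and contact force between the fingers and thermometer above 0.3 N), for 0.05 s.
At the end, for the whole second after the job is handed in: The door stands open by more than 1.2 rad and is at rest; the thermometer lies flat on the counter (underside within 6 mm of it, tilt under 0.15 rad), released and at rest; the crock, both jars, the funnel and the silicone lid are upright within 40 mm of where they began (value of joint cupboard_door above 1.2 rad and height (world z) of thermometer between -0.006 and 0.006 m and angle between each of thermometer, inner_jar, crock, counter_jar, funnel, silicone_lid's own z axis and vertical below 0.15 rad and linear speed of thermometer below 0.02 m/s and contact force between the fingers and thermometer below 0.05 N and velocity of joint cupboard_door below 0.05 rad/s and distance of each of inner_jar, crock, counter_jar, funnel, silicone_lid from where it was at the start of the episode below 0.04 m); the robot touches nothing.
It fails at once if the jar in the cupboard is moved more than 40 mm or tipped more than 0.4 rad (distance of inner_jar from where it was at the start of the episode above 0.04 m or angle between inner_jar's own z axis and vertical above 0.4 rad).
It fails at once if the crock is moved more than 40 mm or tipped more than 0.4 rad (distance of crock from where it was at the start of the episode above 0.04 m or angle between crock's own z axis and vertical above 0.4 rad).
It fails at once if the jar on the counter is moved more than 40 mm or tipped more than 0.4 rad (distance of counter_jar from where it was at the start of the episode above 0.04 m or angle between counter_jar's own z axis and vertical above 0.4 rad).
It fails at once if the funnel is moved more than 40 mm or tipped more than 0.4 rad (distance of funnel from where it was at the start of the episode above 0.04 m or angle between funnel's own z axis and vertical above 0.4 rad).
It fails at once if the silicone lid is moved more than 40 mm or tipped more than 0.4 rad (distance of silicone_lid from where it was at the start of the episode above 0.04 m or angle between silicone_lid's own z axis and vertical above 0.4 rad).
It also fails if it takes over 72 s, if anything falls off the work surface, if the arm or the gripper's body presses on something with over 40 N, if the wrist force passes 120 N, or if a joint passes its speed limit or range.

## Robot

A 7-joint arm with a two-finger parallel gripper is mounted at the origin on the work surface. World frame = base frame: x ahead of the robot, y to its left, z up, the work surface at z = 0. Lengths are in m, angles in rad, forces in N, time in s.
With the tool pointing down it reaches from about 0.35 to 0.9 m from the base axis. Payload 19.9 kg.
Tool frame: the origin (TCP) lies at the very end of the fingers, on their centre line; the grasp point (between the pads) lies 19 mm behind it; z points along the fingers, y is the line along which they close (so a half turn about z gives the same grasp; the last joint's range is limited). The gripper opens to 94 mm and grips with 3 to 60 N. Pads are 16 mm wide; open, the fingers measure 119 mm over their backs; the gripper's body (75 mm by 177 mm) begins 78 mm behind the grasp point.
Start: joints at [1.111, 0.417, -0.01, 1.614, 0.005, 1.111, -0.053], TCP at [0.254, -0.571, 0.205] pointing down, gripper open.
Joint ranges: [-2.81, 2.81], [-0.39, 2.02], [-1.27, 1.25], [0.06, 2.57], [-1.19, 4.33], [0.19, 2], [-2.82, 2.82]. Speed limits (rad/s): [1.89, 1.89, 2.39, 2.39, 3.01, 3.01, 3.01].

## Interface

Orientations are given as a unit quaternion [x, y, z, w].
In Python, from plant import robot gives the robot as it stands. The module is installed in compiled form; this text tells all that it offers.
- The arm moves only by the tool drive_tool, never from a script. Its argument "rows" is a list of rows, each a list of 6 numbers: the shift along the tool's x, y, z scaled (see below), then the turn, a rotation vector about the tool's x, y, z scaled (see below). A call has 1 to 12 rows; each row is the pose to reach, as a shift and turn from the pose commanded when the call began, along the tool's axes at that moment, turning the shorter way round; what a row does not reach only later rows make up. The controller multiplies each number of a shift by 120 mm and each number of a turn by pi rad. A row lasts 1/12 s, in which the tool goes at most 41.7 mm and 7.16 degrees, less where a joint would pass 70% of its speed; a pose out of reach is approached as far as the arm can. A call with a number of a shift or a turn outside -1 to 1 is refused whole. A call with a gripper value outside its range is refused whole. "hand" is the opening, from 0 (shut) to 1 (fully open), set as the call begins (left out, the last holds). The fingers move at their own pace and stop on an object; "force" is the grip in N (left out, the last holds). Time passes only in rows, so rows that repeat a pose let the fingers close. It gives the time, the measured TCP pose, the force, the opening and the grip force at its end, in the units of the state.
- robot.get_obs(): the state, without advancing time (a new reading comes with each control period).
- robot.snapshot(name): name is "scene" or "top"; returns the picture (420x560x3 uint8, red, green, blue); there is no depth.
- robot.camera_model(name): a dict with "mtx" (3x3 intrinsics, pixels), "pose" (4x4, takes a point from camera to world coordinates). Camera axes: x right, y up, looking along -z (the intrinsics and any distortion apply to the point x, -y, -z); pixel columns grow to the right and rows downward; lengths in m; the calibration is good to about 2 mm. A picture is of the moment at which its call begins. camera_model takes no time and is no camera call.
- robot.job_done(): hands the job in; it is judged then, once.
The state is a dict: "time_s": time; "joint_positions": joint angles; "dq": joint speeds; "effort": joint torques, N m; "tcp_pos": TCP position; "tool_rot": TCP orientation; "contact_force": force on the tool from outside, world axes, zero at the start; "ft_torque": the same for the moment, N m; "width": finger opening in m; "gripper_force": force on a finger pad.
Only numpy, scipy, OpenCV 4.12 (cv2) and the standard library are available. Lean on these libraries where they do the work, as an engineer would, in place of code of your own. Each camera call takes 0.05 s, during which the arm holds its last target. There are 200 camera calls.

## Working session

There is one attempt and no reset: what is moved stays moved. The work goes in short steps, Python scripts to look and compute and a tool call to move; the robot and the scene stay as the last step left them, time stands still between calls to the robot, and variables do not carry over. Pictures are saved under pics/ and viewed, at most 10 in all, crops included, and the job is handed in when it is done.

Besides the shell and the picture viewer there is one more tool, called by a JSON object that holds its "fn" and its "kwargs". drive_tool: Moves the arm, as the interface text tells. Its arguments: {"type":"object","properties":{"rows":{"type":"array"},"hand":{"type":"number"},"force":{"type":"number"}},"required":["rows"]}

```bash
mkdir -p pics; cat > h.py <<'E'
import numpy as np, cv2
from plant import robot
from scipy.spatial.transform import Rotation as R
def ray(cam,u,v):
    m=robot.camera_model(cam); d=np.linalg.inv(m["mtx"])@[u,v,1]; T=np.array(m["pose"])
    return T[:3,3], T[:3,:3]@np.array([d[0],-d[1],-d[2]])
def onplane(cam,u,v,z):
    o,d=ray(cam,u,v); return o+d*(z-o[2])/d[2]
def proj(cam,p):
    m=robot.camera_model(cam); T=np.array(m["pose"]); q=T[:3,:3].T@(np.array(p)-T[:3,3]); q=np.array([q[0],-q[1],-q[2]]); q=m["mtx"]@q; return q[:2]/q[2]
def snap(cam,name):
    im=robot.snapshot(cam); cv2.imwrite(f"pics/{name}.png",im[:,:,::-1]); return im
E
python3 - <<'E'
from h import *
for c in("scene","top"):
    snap(c,c+"0"); m=robot.camera_model(c); print(c,m["mtx"],np.round(m["pose"],3),[k for k in m])
print(robot.get_obs())
E
```

```text
scene [[457.32161538   0.         280.60596708]
 [  0.         457.32161538 203.12630664]
 [  0.           0.           1.        ]] [[-0.048  0.945 -0.324  0.18 ]
 [-0.999 -0.044  0.019  0.04 ]
 [ 0.004  0.324  0.946  1.255]
 [ 0.     0.     0.     1.   ]] ['mtx', 'pose']
top [[455.84978592   0.         283.72150635]
 [  0.         455.84978592 207.96913437]
 [  0.           0.           1.        ]] [[-1.000e-03  9.810e-01 -1.950e-01  2.710e-01]
 [-1.000e+00  0.000e+00  8.000e-03  2.100e-02]
 [ 8.000e-03  1.950e-01  9.810e-01  1.513e+00]
 [ 0.000e+00  0.000e+00  0.000e+00  1.000e+00]] ['mtx', 'pose']
{'time_s': 0.1, 'joint_positions': array([ 1.11051767,  0.41789119, -0.01033039,  1.61408853,  0.00468841,
        1.11073342, -0.05299848]), 'dq': array([-7.85444736e-04, -6.01720325e-04, -4.14544062e-04, -1.20021320e-03,
       -1.42288688e-03,  9.63490904e-04, -8.42827026e-05]), 'effort': array([ 1.14242994e-03, -8.52587199e+01,  6.39576931e-01, -4.26695716e+01,
       -4.89989889e-02,  1.64179550e-02,  4.28069416e-05]), 'tcp_pos': array([ 0.25402339, -0.57067835,  0.20491284]), 'tool_rot': array([ 9.78154841e-01,  2.07876902e-01, -1.45227616e-04, -5.28583502e-04]), 'contact_force': array([-0.28834098, -0.03044183,  0.03768752]), 'ft_torque': array([ 0.00598926,  0.01379197, -0.10358568]), 'gripper_force': 0.0, 'width': 0.09417185663949143}
```

View pics/scene0.png

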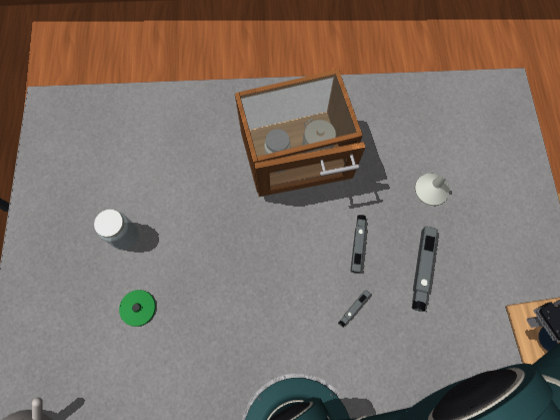

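View pics/top0.png

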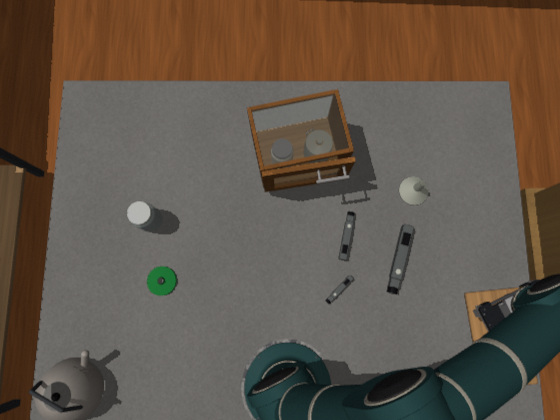

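The scene picture shows three grey sticks: at (359,244), (425,268) and (355,308). The middle-sized one is at (359,244). The cupboard is centred near (300,130), its handle is at (339,165), the crock is on the right at (320,130), and the jar is on the left at (277,140).

```bash
python3 - <<'E'
from h import *
im=cv2.imread("pics/scene0.png"); t=cv2.imread("pics/top0.png")
a=cv2.resize(im[60:290,225:385],None,fx=2.5,fy=2.5,interpolation=cv2.INTER_CUBIC)
b=cv2.resize(t[85:269,235:363],None,fx=3.125,fy=3.125,interpolation=cv2.INTER_CUBIC)
cv2.imwrite("pics/crop0.png",np.hstack([a,b]))
for c,i,(x0,y0,x1,y1) in(("scene",im,(342,208,378,280)),("top",t,(330,203,363,268))):
    g=cv2.cvtColor(i,cv2.COLOR_BGR2GRAY); 
    s=g[y0:y1,x0:x1]; med=np.median(g[y0:y1,x0:x1]); 
    m=(s<med-25).astype(np.uint8); n,l,st,ce=cv2.connectedComponentsWithStats(m); k=1+np.argmax(st[1:,4])
    pts=np.argwhere(l==k)[:,::-1].astype(np.float32)+[x0,y0]
    r=cv2.minAreaRect(pts.astype(np.float32)); bp=cv2.boxPoints(r); print(c,med,r)
    print(np.round([onplane(c,*p,0.02)[:2] for p in bp],3))
E
```

```text
scene 136.0 ((359.60369873046875, 244.06707763671875), (13.583078384399414, 58.74958038330078), 6.340191841125488)
[[ 0.396 -0.163]
 [ 0.56  -0.197]
 [ 0.554 -0.235]
 [ 0.39  -0.199]]
top 106.0 ((347.53717041015625, 235.59947204589844), (10.961773872375488, 50.00171661376953), 10.491477966308594)
[[ 0.397 -0.167]
 [ 0.561 -0.201]
 [ 0.554 -0.237]
 [ 0.391 -0.202]]
```

View pics/crop0.png

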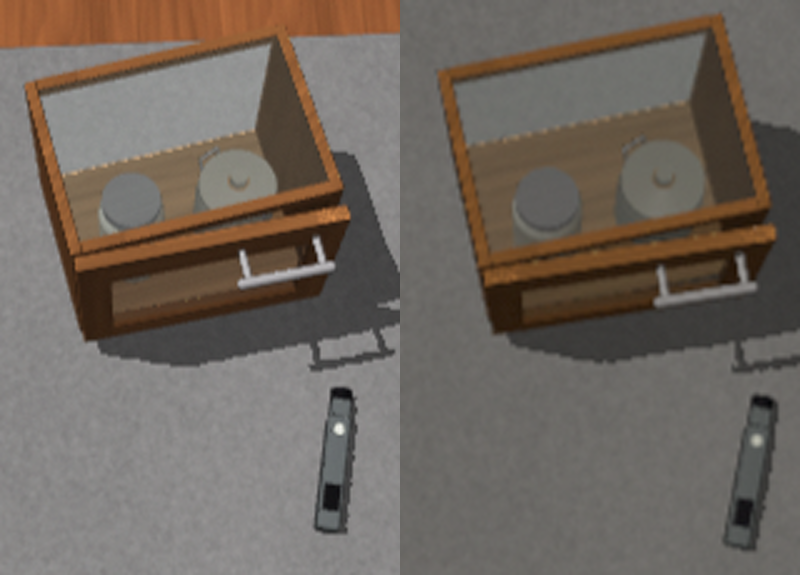

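The crop confirms the choice: the middle-sized stick has its black nose at scene (362,217), facing the cupboard, and its display at (357,259). Next I'll cast rays for the cupboard corners, the handle ends and the crock and jar tops.

```bash
python3 - <<'E'
from h import *
S=lambda x,y:(225+x/2.5-.3,60+y/2.5-.3); T=lambda x,y:(235+(x-400)/3.125-.3,85+y/3.125-.3)
pts=dict(nose=((342,391),(765,399),.024),tail=((331,528),(740,546),.024),disp=((331,497),(743,513),.026),button=((339,428),(756,440),.026),
bl=((26,85),(439,72),.24),br=((283,27),(720,15),.24),fr=((341,190),(768,203),.24),fl=((77,253),(485,263),.24),
knob=((240,180),(664,176),.155),jar=((131,200),(547,198),.177),h1=((241,285),(661,301),.21),h2=((330,268),(752,288),.21),dr=((348,211),(774,230),.238),dl=((77,267),(487,280),.238))
P={}
for k,(s,t,z) in pts.items():
    a=onplane("scene",*S(*s),z);b=onplane("top",*T(*t),z)
    o1,d1=ray("scene",*S(*s));o2,d2=ray("top",*T(*t))
    q=np.linalg.lstsq(np.c_[d1,-d2],o2-o1,rcond=None)[0]
    P[k]=(a+b)/2; print(k,np.round(a[:2],3),np.round(b[:2],3),"tri z",round((o1+d1*q[0])[2],3))
ang=lambda a,b:np.degrees(np.arctan2(*(P[b]-P[a])[[1,0]]))
print("therm yaw",ang("tail","nose"),ang("disp","button"))
print("cup yaw",ang("fl","bl"),ang("fr","br"),ang("fr","fl")-90,ang("br","bl")-90)
print("sizes",[np.linalg.norm(P[a]-P[b]) for a,b in(("fl","bl"),("fr","br"),("fr","fl"),("br","bl"),("h1","h2"),("dl","dr"))])
print("door",ang("dr","dl")-90,ang("h2","h1")-90, "centre",np.mean([P[k] for k in("bl","br","fr","fl")],0))
y=np.radians(np.mean([ang("fl","bl"),ang("fr","br"),ang("fr","fl")-90,ang("br","bl")-90])); C=np.mean([P[k] for k in("bl","br","fr","fl")],0)[:2]
Rm=np.array([[np.cos(y),-np.sin(y)],[np.sin(y),np.cos(y)]])
for k in("knob","jar","h1","h2","dl","dr"): print(k,"in cup",np.round(Rm.T@(P[k][:2]-C),3))
H=C+Rm@[-.1,.14]; hm=((P["h1"]+P["h2"])/2)[:2]; print("hinge",H,"handle",hm,np.linalg.norm(hm-H),"expect",np.hypot(.205,.051))
for c in("fl","fr"): print(np.round(C+Rm@[-.1,.14*(1 if c=="fl" else -1)],3))
E
```

```text
nose [ 0.553 -0.211] [ 0.552 -0.216] tri z 0.01
tail [ 0.398 -0.183] [ 0.396 -0.186] tri z 0.03
disp [ 0.432 -0.186] [ 0.431 -0.189] tri z 0.024
button [ 0.509 -0.203] [ 0.508 -0.205] tri z 0.028
bl [0.829 0.121] [0.828 0.119] tri z 0.241
br [ 0.886 -0.147] [ 0.887 -0.15 ] tri z 0.232
fr [ 0.695 -0.188] [ 0.698 -0.19 ] tri z 0.217
fl [0.639 0.075] [0.64  0.074] tri z 0.233
knob [ 0.755 -0.1  ] [ 0.755 -0.101] tri z 0.152
jar [0.725 0.019] [0.724 0.016] tri z 0.181
h1 [ 0.61  -0.085] [ 0.611 -0.091] tri z 0.194
h2 [ 0.624 -0.175] [ 0.624 -0.178] tri z 0.206
dr [ 0.673 -0.193] [ 0.673 -0.196] tri z 0.233
dl [0.625 0.075] [0.624 0.072] tri z 0.242
therm yaw -10.778570460994828 -11.951045330218765
cup yaw 13.630875764593606 12.026412403662155 12.25434377233644 12.224140363999169
sizes [np.float64(0.1946880978063194), np.float64(0.19448837558340146), np.float64(0.26975954198185975), np.float64(0.2752102172852942), np.float64(0.08911546556222785), np.float64(0.2722305436629089)]
door 10.174976266844041 8.679445613343901 centre [ 0.76277469 -0.03579939  0.24      ]
knob in cup [-0.022 -0.061]
jar in cup [-0.026  0.06 ]
h1 in cup [-0.16  -0.018]
h2 in cup [-0.166 -0.107]
dl in cup [-0.111  0.137]
dr in cup [-0.122 -0.135]
hinge [0.63477542 0.07916228] handle [ 0.61760768 -0.13215338] 0.21201188757348444 expect 0.2112486686348579
[0.635 0.079]
[ 0.696 -0.194]
```

{"fn": "drive_tool", "kwargs": {"rows": [[0.85,-0.42,-0.96,0,0,0],[0.85,-0.42,-0.96,0,0,0],[0.85,-0.42,-0.96,0,0,0],[0.85,-0.42,-0.96,0,0,0],[0.85,-0.42,-0.96,0,0,0]], "hand": 0.29}}

```text
time_s: 0.52
tcp_pos: [0.3318, -0.4807, 0.326]
tool_rot: [0.978, 0.211, 0.002, 0.003]
contact_force: [0.1, -0.2, -0.3]
width: 0.0638
gripper_force: 0.0
```

{"fn": "drive_tool", "kwargs": {"rows": [[0.85,-0.42,0,0,0,0],[0.85,-0.42,0,0,0,0],[0.85,-0.42,0,0,0,0],[0.85,-0.42,0,0,0,0]]}}

```text
time_s: 0.85
tcp_pos: [0.4038, -0.3906, 0.3205]
tool_rot: [0.977, 0.212, 0.001, -0.001]
contact_force: [0.3, 0.2, -0.8]
width: 0.0375
gripper_force: 0.0
```

{"fn": "drive_tool", "kwargs": {"rows": [[0.85,-0.42,0,0,0,0],[0.85,-0.42,0,0,0,0],[0.85,-0.42,0,0,0,0],[0.85,-0.42,0,0,0,0]]}}

```text
time_s: 1.18
tcp_pos: [0.476, -0.3028, 0.3202]
tool_rot: [0.977, 0.212, 0.001, -0.001]
contact_force: [-0.1, 1.1, -0.4]
width: 0.0272
gripper_force: 0.0
```

{"fn": "drive_tool", "kwargs": {"rows": [[0.85,-0.42,0,0,0,0],[0.85,-0.42,0,0,0,0],[0.85,-0.42,0,0,0,0],[0.85,-0.42,0,0,0,0],[0.85,-0.42,0,0,0,0]]}}

```text
time_s: 1.6
tcp_pos: [0.5455, -0.2196, 0.3199]
tool_rot: [0.978, 0.209, -0.0, -0.0]
contact_force: [0.0, -0.3, 0.0]
width: 0.0274
gripper_force: 0.0
```

```bash
cat >> h.py <<'E'
def go(p,yaw=None):
    "shift/turn numbers to reach TCP p with tool x at yaw deg, pointing down"
    s=robot.get_obs(); R0=R.from_quat(s["tool_rot"]); 
    Rt=R.from_euler("z",yaw,degrees=True)*R.from_euler("x",180,degrees=True)
    d=R0.inv().apply(np.array(p)-s["tcp_pos"])/.12; r=(R0.inv()*Rt).as_rotvec()/np.pi
    print("shift",np.round(d,3),"turn",np.round(r,3))
E
python3 -c "
from h import *
go([.6175,-.132,.32],99.5)"
```

```text
shift [ 0.846 -0.421 -0.   ] turn [-0.    -0.    -0.419]
```

{"fn": "drive_tool", "kwargs": {"rows": [[0.846,-0.421,0,0,0,-0.42],[0.846,-0.421,0,0,0,-0.42],[0.846,-0.421,0,0,0,-0.42],[0.846,-0.421,0,0,0,-0.42],[0.846,-0.421,0,0,0,-0.42],[0.846,-0.421,0,0,0,-0.42],[0.846,-0.421,0,0,0,-0.42],[0.846,-0.421,0,0,0,-0.42],[0.846,-0.421,0,0,0,-0.42],[0.846,-0.421,0,0,0,-0.42],[0.846,-0.421,0,0,0,-0.42],[0.846,-0.421,0,0,0,-0.42]]}}

```text
time_s: 2.6
tcp_pos: [0.6165, -0.1353, 0.3202]
tool_rot: [0.645, 0.764, -0.0, -0.0]
contact_force: [-1.1, 0.3, -0.4]
width: 0.0273
gripper_force: 0.0
```

{"fn": "drive_tool", "kwargs": {"rows": [[0,0,0.25,0,0,0],[0,0,0.4,0,0,0],[0,0,0.55,0,0,0],[0,0,0.55,0,0,0],[0,0,0.55,0,0,0]]}}

```text
time_s: 3.02
tcp_pos: [0.6166, -0.1343, 0.2544]
tool_rot: [0.647, 0.763, -0.0, -0.001]
contact_force: [0.6, 0.4, 0.1]
width: 0.0271
gripper_force: 0.0
```

```bash
python3 -c "
from h import *
go([.6175,-.132,.193],99.5); print(robot.get_obs()['joint_positions'])
a=snap('scene','s1')[120:220,260:400]; b=snap('top','t1')[120:220,260:400]
cv2.imwrite('pics/c1.png',cv2.resize(np.hstack([a,b])[:,:,::-1],None,fx=2.8,fy=2.8,interpolation=2))"
```

```text
shift [0.018 0.011 0.512] turn [-0. -0. -0.]
[ 0.53637456  0.43401187 -0.50867056  1.52540662  0.21826832  1.24040517
  0.16038168]
```

View pics/c1.png

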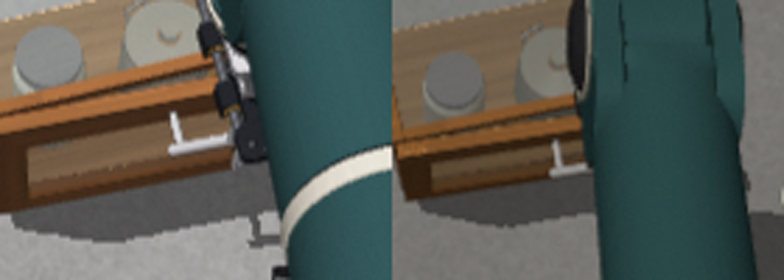

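The crop shows the left half of the handle bar (left end near crop (172,150)) with the gripper above its middle. The fingers appear to straddle the bar, so I'll descend gently.

{"fn": "drive_tool", "kwargs": {"rows": [[0.018,0.011,0.1,0,0,0],[0.018,0.011,0.2,0,0,0],[0.018,0.011,0.3,0,0,0],[0.018,0.011,0.4,0,0,0],[0.018,0.011,0.5,0,0,0],[0.018,0.011,0.5,0,0,0]]}}

```text
time_s: 3.62
tcp_pos: [0.6168, -0.131, 0.1915]
tool_rot: [0.645, 0.764, -0.001, -0.002]
contact_force: [-0.2, 0.4, 0.6]
width: 0.027
gripper_force: 0.0
```

{"fn": "drive_tool", "kwargs": {"rows": [[0,0,0,0,0,0],[0,0,0,0,0,0],[0,0,0,0,0,0],[0,0,0,0,0,0],[0,0,0,0,0,0]], "hand": 0, "force": 12}}

```text
time_s: 4.03
tcp_pos: [0.6184, -0.1311, 0.1952]
tool_rot: [0.646, 0.764, 0.0, 0.0]
contact_force: [0.5, 0.1, 2.7]
width: 0.0103
gripper_force: 12.0
```

```bash
python3 -c "
from h import *
s=robot.get_obs(); R0=R.from_quat(s['tool_rot']); H=np.array([.635,.079,s['tcp_pos'][2]])
for t in (5,10,15,20,25,30,31):
    q=R.from_euler('z',-t,degrees=True); d=R0.inv().apply(H+q.apply(s['tcp_pos']-H)-s['tcp_pos'])/.12
    print(np.round(d,3), round(t/180,3))"
```

```text
[ 0.044 -0.147 -0.   ] 0.028
[ 0.1   -0.289 -0.   ] 0.056
[ 0.169 -0.426 -0.   ] 0.083
[ 0.249 -0.557 -0.001] 0.111
[ 0.341 -0.68  -0.001] 0.139
[ 0.442 -0.794 -0.001] 0.167
[ 0.464 -0.816 -0.001] 0.172
```

{"fn": "drive_tool", "kwargs": {"rows": [[0.044,-0.147,0,0,0,0.028],[0.1,-0.289,0,0,0,0.056],[0.169,-0.426,0,0,0,0.083],[0.249,-0.557,0,0,0,0.111],[0.341,-0.68,0,0,0,0.139],[0.442,-0.794,0,0,0,0.167],[0.442,-0.794,0,0,0,0.167]]}}

```text
time_s: 4.62
tcp_pos: [0.5135, -0.0928, 0.1952]
tool_rot: [0.823, 0.569, 0.0, 0.0]
contact_force: [1.6, 4.0, -5.0]
width: 0.0106
gripper_force: 12.0
```

```bash
python3 -c "
from h import *
s=robot.get_obs(); d=s['tcp_pos'][:2]-[.635,.079]; print(np.hypot(*d), np.degrees(np.arctan2(d[1],d[0])), s['contact_force'],s['joint_positions'])"
```

```text
0.21038189028420637 -125.27532440694684 [ 1.60820216  4.03708027 -5.02726055] [ 0.49440158  0.27179959 -0.43973271  1.86823768  0.13378578  1.03007277
 -0.36164373]
```

Low forces and the radius holds, so I'll keep opening the door.

{"fn": "drive_tool", "kwargs": {"rows": [[0.044,-0.147,0,0,0,0.028],[0.1,-0.289,0,0,0,0.056],[0.169,-0.426,0,0,0,0.083],[0.249,-0.557,0,0,0,0.111],[0.341,-0.68,0,0,0,0.139],[0.442,-0.794,0,0,0,0.167],[0.442,-0.794,0,0,0,0.167]]}}

```text
time_s: 5.2
tcp_pos: [0.4441, -0.0089, 0.1952]
tool_rot: [0.942, 0.337, 0.001, 0.0]
contact_force: [2.0, 1.8, -2.2]
width: 0.0107
gripper_force: 12.0
```

{"fn": "drive_tool", "kwargs": {"rows": [[0.044,-0.147,0,0,0,0.028],[0.1,-0.289,0,0,0,0.056],[0.169,-0.426,0,0,0,0.083],[0.249,-0.557,0,0,0,0.111],[0.341,-0.68,0,0,0,0.139],[0.442,-0.794,0,0,0,0.167],[0.442,-0.794,0,0,0,0.167],[0.442,-0.794,0,0,0,0.167]]}}

```text
time_s: 5.87
tcp_pos: [0.4258, 0.0965, 0.1952]
tool_rot: [0.997, 0.083, 0.001, -0.0]
contact_force: [2.7, -0.1, 4.0]
width: 0.0105
gripper_force: 12.0
```

```bash
python3 -c "
from h import *
s=robot.get_obs(); d=s['tcp_pos'][:2]-[.635,.079]; print(np.hypot(*d), np.degrees(np.arctan2(d[1],d[0])), s['contact_force'],s['joint_positions'])"
```

```text
0.20990880030526932 175.21581959700165 [ 2.71915095 -0.13355924  4.00586399] [ 0.18797403  0.11128119 -0.5097747   2.05597278  0.06501118  0.98761474
 -1.75936123]
```

{"fn": "drive_tool", "kwargs": {"rows": [[0,0,0,0,0,0],[0,0,0,0,0,0],[0,0,0,0,0,0],[0,0,-0.3,0,0,0],[0,0,-0.6,0,0,0],[0,0,-0.9,0,0,0],[0,0,-0.9,0,0,0],[0,0,-0.9,0,0,0]], "hand": 0.28}}

```text
time_s: 6.53
tcp_pos: [0.4256, 0.0954, 0.3041]
tool_rot: [0.997, 0.082, 0.001, 0.0]
contact_force: [0.1, -0.3, -0.8]
width: 0.0264
gripper_force: 0.0
```

```bash
python3 -c "
from h import *
go([.47,-.198,.303],-11.5)"
```

```text
shift [-0.034  2.472  0.011] turn [-0.    -0.001  0.116]
```

{"fn": "drive_tool", "kwargs": {"rows": [[0,0.95,0,0,0,0],[0,0.95,0,0,0,0],[0,0.95,0,0,0,0],[0,0.95,0,0,0,0]]}}

```text
time_s: 6.87
tcp_pos: [0.4433, -0.0228, 0.3012]
tool_rot: [0.997, 0.079, -0.001, 0.0]
contact_force: [-0.8, 0.5, 0.0]
width: 0.0261
gripper_force: 0.0
```

{"fn": "drive_tool", "kwargs": {"rows": [[0,0.95,0,0,0,0],[0,0.95,0,0,0,0],[0,0.95,0,0,0,0],[0,0.95,0,0,0,0]], "hand": 0.8}}

```text
time_s: 7.2
tcp_pos: [0.4615, -0.1352, 0.301]
tool_rot: [0.997, 0.079, -0.001, -0.0]
contact_force: [-1.0, -0.5, -0.8]
width: 0.0493
gripper_force: 0.0
```

{"fn": "drive_tool", "kwargs": {"rows": [[-0.034,0.572,0,0,0,0.116],[-0.034,0.572,0,0,0,0.116],[-0.034,0.572,0,0,0,0.116],[-0.034,0.572,0,0,0,0.116],[-0.034,0.572,0,0,0,0.116],[-0.034,0.572,0,0,0,0.116]]}}

```text
time_s: 7.7
tcp_pos: [0.4693, -0.1967, 0.3022]
tool_rot: [0.995, -0.097, -0.0, -0.0]
contact_force: [-0.1, -0.4, -0.5]
width: 0.0752
gripper_force: 0.0
```

{"fn": "drive_tool", "kwargs": {"rows": [[0,0,0.98,0,0,0],[0,0,0.98,0,0,0],[0,0,0.98,0,0,0],[0,0,0.98,0,0,0],[0,0,0.98,0,0,0],[0,0,0.98,0,0,0]]}}

```text
time_s: 8.2
tcp_pos: [0.4704, -0.1976, 0.1871]
tool_rot: [0.995, -0.099, 0.001, 0.0]
contact_force: [0.0, 0.8, 0.4]
width: 0.075
gripper_force: 0.0
```

```bash
python3 -c "
from h import *
go([.47,-.197,.08],-11.5)
a=snap('scene','s2')[80:330,230:440]; b=snap('top','t2')[80:330,230:440]
cv2.imwrite('pics/c2.png',cv2.resize(np.hstack([a,b])[:,:,::-1],None,fx=1.9,fy=1.9,interpolation=2))"
```

```text
shift [-0.006 -0.005  0.893] turn [ 0.    -0.001  0.001]
```

View pics/c2.png

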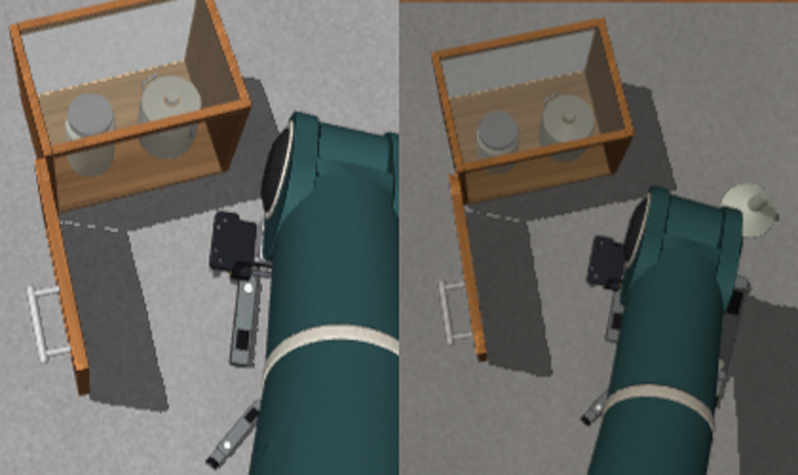

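The door stands about a right angle open. The gripper is over the thermometer, and its apparent forward offset is only perspective. I'll descend and grasp.

{"fn": "drive_tool", "kwargs": {"rows": [[0,0,0.9,0,0,0],[0,0,0.9,0,0,0],[0,0,0.9,0,0,0],[0,0,0.9,0,0,0],[0,0,0.9,0,0,0],[0,0,0.9,0,0,0]]}}

```text
time_s: 8.8
tcp_pos: [0.4709, -0.1982, 0.0794]
tool_rot: [0.995, -0.1, 0.001, 0.0]
contact_force: [-0.2, -0.2, 0.2]
width: 0.0753
gripper_force: 0.0
```

{"fn": "drive_tool", "kwargs": {"rows": [[0,0,0.2,0,0,0],[0,0,0.35,0,0,0],[0,0,0.5,0,0,0],[0,0,0.57,0,0,0],[0,0,0.61,0,0,0],[0,0,0.61,0,0,0]]}}

```text
time_s: 9.3
tcp_pos: [0.47, -0.198, 0.0045]
tool_rot: [0.995, -0.1, 0.0, 0.0]
contact_force: [-0.7, 0.3, 0.1]
width: 0.0753
gripper_force: 0.0
```

{"fn": "drive_tool", "kwargs": {"rows": [[0,0,0,0,0,0],[0,0,0,0,0,0],[0,0,0,0,0,0],[0,0,0,0,0,0],[0,0,0,0,0,0],[0,0,0,0,0,0],[0,0,0,0,0,0],[0,0,0,0,0,0],[0,0,0,0,0,0]], "hand": 0, "force": 20}}

```text
time_s: 10.05
tcp_pos: [0.4694, -0.1976, 0.0039]
tool_rot: [0.995, -0.1, -0.0, -0.0]
contact_force: [0.0, 1.3, 2.5]
width: 0.0259
gripper_force: 20.0
```

```bash
python3 -c "
from h import *
go([.502,-.156,.075],12.4)"
```

```text
shift [ 0.197 -0.394 -0.593] turn [-0.     0.    -0.133]
```

{"fn": "drive_tool", "kwargs": {"rows": [[0,0,-0.15,0,0,0],[0,0,-0.3,0,0,0],[0,0,-0.45,0,0,0],[0,0,-0.593,0,0,0],[0.1,-0.2,-0.593,0,0,-0.03],[0.197,-0.394,-0.593,0,0,-0.06],[0.197,-0.394,-0.593,0,0,-0.09],[0.197,-0.394,-0.593,0,0,-0.12],[0.197,-0.394,-0.593,0,0,-0.133],[0.197,-0.394,-0.593,0,0,-0.133],[0.197,-0.394,-0.593,0,0,-0.133]]}}

```text
time_s: 10.97
tcp_pos: [0.5018, -0.1561, 0.0749]
tool_rot: [0.994, 0.108, -0.0, -0.0]
contact_force: [-0.3, -0.8, -0.6]
width: 0.0258
gripper_force: 20.0
```

```bash
python3 -c "
from h import *
go([.502,-.156,.075],12.4)
a=snap('scene','s3')[80:330,230:440]; b=snap('top','t3')[80:330,230:440]
for c in('scene','top'): print(proj(c,[.589,-.137,.084])-[230,80],(proj(c,[.589,-.137,.084])-[230,80])*1.9)
cv2.imwrite('pics/c3.png',cv2.resize(np.hstack([a,b])[:,:,::-1],None,fx=1.9,fy=1.9,interpolation=2))"
```

```text
shift [ 0.002 -0.001 -0.001] turn [-0.  0. -0.]
[106.7637426 117.9804315] [202.85111094 224.16281985]
[ 99.32105076 117.72128068] [188.70999645 223.67043329]
```

View pics/c3.png

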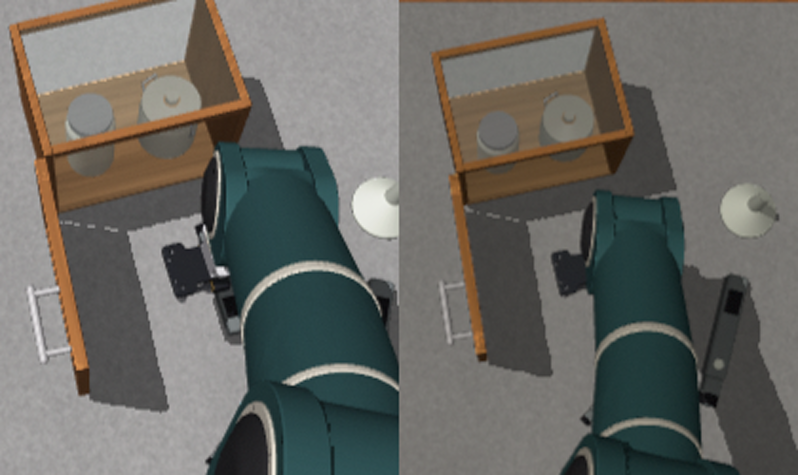

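The door is still open and the thermometer tail shows below the gripper, consistent with the grasp; the lens is hidden by the arm. I'll hold for 3 s.

{"fn": "drive_tool", "kwargs": {"rows": [[0,0,0,0,0,0],[0,0,0,0,0,0],[0,0,0,0,0,0],[0,0,0,0,0,0],[0,0,0,0,0,0],[0,0,0,0,0,0],[0,0,0,0,0,0],[0,0,0,0,0,0],[0,0,0,0,0,0],[0,0,0,0,0,0],[0,0,0,0,0,0],[0,0,0,0,0,0]]}}

```text
time_s: 12.07
tcp_pos: [0.502, -0.1561, 0.075]
tool_rot: [0.994, 0.109, -0.0, -0.0]
contact_force: [-0.3, -0.4, -0.3]
width: 0.0264
gripper_force: 20.0
```

{"fn": "drive_tool", "kwargs": {"rows": [[0,0,0,0,0,0],[0,0,0,0,0,0],[0,0,0,0,0,0],[0,0,0,0,0,0],[0,0,0,0,0,0],[0,0,0,0,0,0],[0,0,0,0,0,0],[0,0,0,0,0,0],[0,0,0,0,0,0],[0,0,0,0,0,0],[0,0,0,0,0,0],[0,0,0,0,0,0]]}}

```text
time_s: 13.07
tcp_pos: [0.502, -0.1561, 0.075]
tool_rot: [0.994, 0.109, -0.0, -0.0]
contact_force: [0.6, -0.7, -1.3]
width: 0.0257
gripper_force: 20.0
```

{"fn": "drive_tool", "kwargs": {"rows": [[0,0,0,0,0,0],[0,0,0,0,0,0],[0,0,0,0,0,0],[0,0,0,0,0,0],[0,0,0,0,0,0],[0,0,0,0,0,0],[0,0,0,0,0,0],[0,0,0,0,0,0],[0,0,0,0,0,0],[0,0,0,0,0,0],[0,0,0,0,0,0],[0,0,0,0,0,0]]}}

```text
time_s: 14.07
tcp_pos: [0.502, -0.1561, 0.075]
tool_rot: [0.994, 0.109, -0.0, -0.0]
contact_force: [-0.1, 0.2, 0.0]
width: 0.026
gripper_force: 20.0
```

{"fn": "drive_tool", "kwargs": {"rows": [[0,0,0.12,0,0,0],[0,0,0.24,0,0,0],[0,0,0.36,0,0,0],[0,0,0.46,0,0,0],[0,0,0.52,0,0,0],[0,0,0.55,0,0,0],[0,0,0.57,0,0,0],[0,0,0.585,0,0,0],[0,0,0.59,0,0,0],[0,0,0.59,0,0,0],[0,0,0.59,0,0,0],[0,0,0.59,0,0,0]]}}

```text
time_s: 15.07
tcp_pos: [0.5022, -0.1561, 0.0045]
tool_rot: [0.994, 0.109, 0.0, 0.0]
contact_force: [-0.5, 0.4, 0.0]
width: 0.0257
gripper_force: 20.0
```

{"fn": "drive_tool", "kwargs": {"rows": [[0,0,0,0,0,0],[0,0,0,0,0,0],[0,0,0,0,0,0],[0,0,0,0,0,0],[0,0,0,0,0,0],[0,0,0,0,0,0],[0,0,0,0,0,0],[0,0,0,0,0,0]], "hand": 0.75}}

```text
time_s: 15.73
tcp_pos: [0.5019, -0.156, 0.0042]
tool_rot: [0.994, 0.109, -0.0, -0.0]
contact_force: [0.8, -0.1, 1.0]
width: 0.0705
gripper_force: 0.0
```

{"fn": "drive_tool", "kwargs": {"rows": [[0,0,-0.2,0,0,0],[0,0,-0.5,0,0,0],[0,0,-0.9,0,0,0],[0,0,-0.9,0,0,0],[0,0,-0.9,0,0,0]]}}

```text
time_s: 16.15
tcp_pos: [0.5035, -0.1566, 0.1152]
tool_rot: [0.994, 0.109, 0.002, 0.001]
contact_force: [0.8, -0.0, -0.2]
width: 0.0702
gripper_force: 0.0
```

{"fn": "drive_tool", "kwargs": {"rows": [[-0.5,0.9,-0.9,0,0,0],[-0.5,0.9,-0.9,0,0,0],[-0.5,0.9,-0.9,0,0,0],[-0.5,0.9,-0.9,0,0,0],[-0.5,0.9,-0.9,0,0,0],[-0.5,0.9,-0.9,0,0,0]]}}

```text
time_s: 16.65
tcp_pos: [0.4664, -0.276, 0.2204]
tool_rot: [0.994, 0.107, 0.0, 0.0]
contact_force: [0.1, 0.8, -1.0]
width: 0.0705
gripper_force: 0.0
```

{"fn": "drive_tool", "kwargs": {"rows": [[-0.5,0.95,0,0,0,0],[-0.5,0.95,0,0,0,0],[-0.5,0.95,0,0,0,0],[-0.5,0.95,0,0,0,0],[-0.5,0.95,0,0,0,0],[-0.5,0.95,0,0,0,0],[-0.5,0.95,0,0,0,0]]}}

```text
time_s: 17.23
tcp_pos: [0.4335, -0.3968, 0.2192]
tool_rot: [0.994, 0.11, -0.0, -0.001]
contact_force: [-0.5, 0.5, 0.9]
width: 0.0704
gripper_force: 0.0
```

```bash
python3 -c "
from h import *
snap('scene','s4')
for p in ([.589,-.137,.013],[.43,-.172,.013]): print(proj('scene',p))"
```

```text
[333.79757772 206.28237679]
[351.38990666 260.3829854 ]
```

View pics/s4.png

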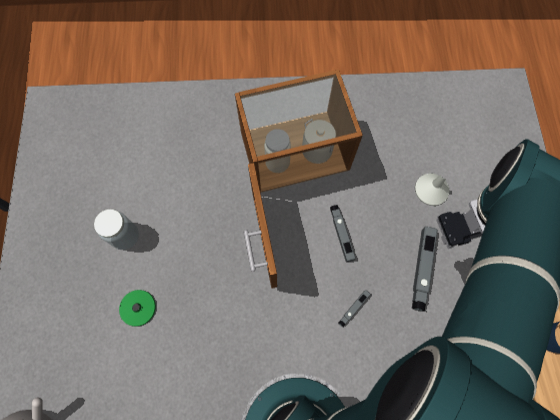

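The thermometer lies flat from (335,207) to (350,260), matching the predicted lens and tail pixels. The door is open and nothing else has moved, so I'll hand in.

{"fn": "drive_tool", "kwargs": {"rows": [[0,0,0,0,0,0],[0,0,0,0,0,0],[0,0,0,0,0,0]]}}

```text
time_s: 17.53
tcp_pos: [0.4331, -0.3982, 0.2202]
tool_rot: [0.994, 0.109, 0.0, 0.0]
contact_force: [-0.1, -0.1, -0.3]
width: 0.0703
gripper_force: 0.0
```

```bash
python3 -c "
from h import *
print(robot.job_done())"
```

```text
the job is handed in; nothing more can be done
None
```

I handed the job in at 17.5 s (no verdict came back): the door stands about 90° open, the thermometer was held 3 s at the crock's middle from about 17 cm by calculation (the arm hid the lens), then laid flat outside, and nothing else moved in the last picture.

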